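Fit the blown-glass lids to their jars

TASK

Four glass lids have come out of the annealer with their jars: fit each lid fully home, flat on the rim, on the jar of its own colour. Set each one down gently, do not drop it, and keep the jars upright where they stand. Leave the amber paperweight among the lids and the dark tumbler among the jars alone.

Things in the scene. Friction and masses are not known exactly. Their poses are not given: they have to be found in the camera images.
- lid_blue_knob (a point): Loose cobalt blue glass lid, 140 g, on a fixed white board 20 mm thick. From below: plug 10 mm deep, 55 mm across, tapering to 48 at its foot; flange 76 mm across, 6 thick; neck 16 across, 10 long; drum-shaped upright knob 30 mm across, 28 tall, to grip. Point: the knob's centre, 40 mm above the plug's foot, 24 above the flange's top, 30 above its underside. z: lid axis, up.
- lid_amber_knob (a point): Loose amber (yellow-orange) glass lid, 140 g, on a fixed white board 20 mm thick. From below: plug 10 mm deep, 55 mm across, tapering to 48 at its foot; flange 76 mm across, 6 thick; neck 16 across, 10 long; drum-shaped upright knob 30 mm across, 28 tall, to grip. Point: the knob's centre, 40 mm above the plug's foot, 24 above the flange's top, 30 above its underside. z: lid axis, up.
- lid_green_knob (a point): Loose emerald green glass lid, 140 g, on a fixed white board 20 mm thick. From below: plug 10 mm deep, 55 mm across, tapering to 48 at its foot; flange 76 mm across, 6 thick; neck 16 across, 10 long; drum-shaped upright knob 30 mm across, 28 tall, to grip. Point: the knob's centre, 40 mm above the plug's foot, 24 above the flange's top, 30 above its underside. z: lid axis, up.
- lid_red_knob (a point): Loose ruby red glass lid, 140 g, on a fixed white board 20 mm thick. From below: plug 10 mm deep, 55 mm across, tapering to 48 at its foot; flange 76 mm across, 6 thick; neck 16 across, 10 long; drum-shaped upright knob 30 mm across, 28 tall, to grip. Point: the knob's centre, 40 mm above the plug's foot, 24 above the flange's top, 30 above its underside. z: lid axis, up.
- jar_blue_mid (a point): Loose cobalt blue round straight-sided glass jar, 85 mm tall, 76 mm across, open at the top, mouth 64 mm across, 380 g, standing upright on the bench. The point lies on its axis half-way up, 42.5 mm below the rim. z is the jar's axis (up). With a lid home, the flange lies on the rim and the lid's knob centre is 72.5 mm above this point.
- jar_amber_mid (a point): Loose amber (yellow-orange) round straight-sided glass jar, 85 mm tall, 76 mm across, open at the top, mouth 64 mm across, 380 g, standing upright on the bench. The point lies on its axis half-way up, 42.5 mm below the rim. z is the jar's axis (up). With a lid home, the flange lies on the rim and the lid's knob centre is 72.5 mm above this point.
- jar_green_mid (a point): Loose emerald green round straight-sided glass jar, 85 mm tall, 76 mm across, open at the top, mouth 64 mm across, 380 g, standing upright on the bench. The point lies on its axis half-way up, 42.5 mm below the rim. z is the jar's axis (up). With a lid home, the flange lies on the rim and the lid's knob centre is 72.5 mm above this point.
- jar_red_mid (a point): Loose ruby red round straight-sided glass jar, 85 mm tall, 76 mm across, open at the top, mouth 64 mm across, 380 g, standing upright on the bench. The point lies on its axis half-way up, 42.5 mm below the rim. z is the jar's axis (up). With a lid home, the flange lies on the rim and the lid's knob centre is 72.5 mm above this point.
- weight_mid (a point): Bystander: solid amber glass paperweight, a smooth dome without a knob, 64 mm across, 47 mm tall, loose among the lids on the white board. The point is its centre, half-way up. Leave alone.
- tumbler_mid (a point): Bystander: dark plum glass tumbler standing mouth down among the jars, 78 mm across at the bench, 66 mm at the top, 92 mm tall, loose. The point is its centre, half-way up. Leave alone.
Not all that is in view belongs to the job. What is shaped like the part that bears lid_amber_knob but pink is not meant. What is shaped like the part that bears lid_green_knob but pink is not meant.

How it is judged (in metres and radians):
At the end, for the whole second after the job is handed in: Each lid sits home on the jar of its colour: axes within 9 mm, knob centre 68 to 76.5 mm above the jar's middle, lid level within 4.5 degrees; jars upright within 3 degrees and 30 mm of their start; paperweight and tumbler within 20 mm of theirs; lids and jars at rest (horizontal distance between lid_blue_knob and jar_blue_mid below 0.009 m and z of lid_blue_knob in the frame of jar_blue_mid between 0.068 and 0.0765 m and angle between each of lid_blue_knob, lid_amber_knob, lid_green_knob, lid_red_knob's own z axis and vertical below 0.08 rad and angle between each of jar_blue_mid, jar_amber_mid, jar_green_mid, jar_red_mid's own z axis and vertical below 0.05 rad and distance of each of jar_blue_mid, jar_amber_mid, jar_green_mid, jar_red_mid from where it was at the start of the episode below 0.03 m and linear speed of each of lid_blue, jar_blue, lid_amber, jar_amber, lid_green, jar_green, lid_red, jar_red below 0.02 m/s and horizontal distance between lid_amber_knob and jar_amber_mid below 0.009 m and z of lid_amber_knob in the frame of jar_amber_mid between 0.068 and 0.0765 m and horizontal distance between lid_green_knob and jar_green_mid below 0.009 m and z of lid_green_knob in the frame of jar_green_mid between 0.068 and 0.0765 m and horizontal distance between lid_red_knob and jar_red_mid below 0.009 m and z of lid_red_knob in the frame of jar_red_mid between 0.068 and 0.0765 m and distance of each of weight_mid, tumbler_mid from where it was at the start of the episode below 0.02 m); the robot touches nothing.
It fails at once if a lid is dropped: it falls free of the fingers faster than 0.5 m/s (more than about 12 mm) ((linear speed of lid_blue above 0.5 m/s and contact force between lid_blue and the fingers below 0.1 N) or (linear speed of lid_amber above 0.5 m/s and contact force between lid_amber and the fingers below 0.1 N) or (linear speed of lid_green above 0.5 m/s and contact force between lid_green and the fingers below 0.1 N) or (linear speed of lid_red above 0.5 m/s and contact force between lid_red and the fingers below 0.1 N)).
It fails at once if a jar is tipped by more than 20 degrees (angle between any of jar_blue_mid, jar_amber_mid, jar_green_mid, jar_red_mid's own z axis and vertical above 0.35 rad).
It fails at once if the paperweight or the tumbler is disturbed: moved by more than 20 mm (distance of any of weight_mid, tumbler_mid from where it was at the start of the episode above 0.02 m).
It also fails if it takes over 102 s, if anything falls off the work surface, if the arm or the gripper's body presses on something with over 40 N, if the wrist force passes 120 N, or if a joint passes its speed limit or range.

ROBOT

A 6-joint arm with a two-finger parallel gripper is mounted at the origin on the work surface. World frame = base frame: x ahead of the robot, y to its left, z up, the work surface at z = 0. Lengths are in mm, angles in rad, forces in N, time in s.
With the tool pointing down it reaches from about 325 to 775 mm from the base axis. Payload 5.5 kg.
Tool frame: the origin (TCP) lies between the finger pads; the fingertips stand 22 mm ahead of it and the grasp point (between the pads) lies 3 mm ahead of it (r.tcp_to_tips is the z of the fingertips in the tool frame, in mm); z points along the fingers, y is the line along which they close (so a half turn about z gives the same grasp; the last joint's range is limited). The gripper opens to 88 mm and grips with 3 to 60 N. Pads are 20 mm wide; open, the fingers measure 115 mm over their backs; the gripper's body (75 mm by 178 mm) begins 61 mm behind the grasp point.
Start: joints at [1.053, 0.091, 1.231, -0, 1.82, -0.057], TCP at [266.805, 537.43, 244.631] pointing down, gripper open.
Joint ranges: [-2.87, 2.87], [-0.86, 2.18], [0.17, 2.46], [-1.51, 4.65], [0.06, 2.69], [-2.65, 2.65]. Speed limits (rad/s): [2.57, 2.57, 3.01, 3.14, 3.14, 3.14].

INTERFACE

Orientations are given as a unit quaternion [x, y, z, w].
In Python, from workcell import r, get_image gives the robot as it stands.
- The arm moves only by the tool servo_tool, never from a script. Its argument "plan" is text: rows parted by semicolons, each of 7 numbers parted by spaces: the shift along the tool's x, y, z in m, then the turn, a rotation vector about the tool's x, y, z in rad, then the closure, from -1 (fully open) to 1 (shut), so that 0 is half open. In form: dx dy dz ax ay az grip; .... A call has 1 to 20 rows; each row shifts and turns the commanded pose from where the row before left it, along the tool's axes as they then stand; what a row does not reach is not made up. A row lasts 1/10 s, in which the tool goes at most 50 mm and 8.59 degrees, less where a joint would pass 70% of its speed; a pose out of reach is approached as far as the arm can. A call is refused whole if a number of a shift passes 0.05 or a number of a turn 0.15, either way. A call with a gripper value outside its range is refused whole. The fingers move at their own pace and stop on an object; the grip force is fixed at half the most. Time passes only in rows, so rows that do not move let the fingers close. It gives the time, the measured TCP pose, the force, the opening and the grip force at its end, in the units of the state.
- r.state(): the state, without advancing time (a new reading comes with each control period).
- get_image(name): name is "side" or "top"; returns a dict with "pixels" (420x560x3 uint8, red, green, blue), "depth" (420x560 float32, mm along the optical axis (not along the pixel's ray), 0 where there is no reading), "mtx" (3x3 intrinsics, pixels), "R" (3x3) and "t" (3): a world point X has camera coordinates R X + t. Camera axes: x right, y down, z forward; pixel columns grow to the right and rows downward; lengths in mm; the calibration is good to about 2 mm. A picture is of the moment at which its call begins.
- r.finish_job(): hands the job in; it is judged then, once.
The state is a dict: "time_s": time; "joint_pos": joint angles; "dq": joint speeds; "joint_torque": joint torques, N m; "ee_pos": TCP position; "orientation": TCP orientation; "wrist_force": force on the tool from outside, world axes, zero at the start; "moment": the same for the moment, N m; "grip_width": finger opening in mm; "gripper_force": force on a finger pad.
Only numpy, scipy, OpenCV 4.12 (cv2) and the standard library are available. Lean on these libraries where they do the work, as an engineer would, in place of code of your own. Each camera call takes 0.05 s, during which the arm holds its last target. There are 200 camera calls.

## Working session

There is one attempt and no reset: what is moved stays moved. The work goes in short steps, Python scripts to look and compute and a tool call to move; the robot and the scene stay as the last step left them, time stands still between calls to the robot, and variables do not carry over. Pictures are saved under pics/ and viewed, at most 14 in all, crops included, and the job is handed in when it is done.

Besides the shell and the picture viewer there is one more tool, called after ">>>" by a JSON object that holds its "op" and its "data". servo_tool: Moves the arm, as the interface text tells. Its arguments: {"type":"object","properties":{"plan":{"type":"string"}},"required":["plan"]}

```bash
mkdir -p pics; cat > h.py <<'E'
import numpy as np, cv2
from workcell import r, get_image
def save(n,im): cv2.imwrite('pics/'+n,cv2.cvtColor(im,cv2.COLOR_RGB2BGR))
def ray(g,u,v,z):
    d=g['R'].T@np.linalg.inv(g['mtx'])@[u,v,1]; c=-g['R'].T@g['t']
    return c+d*(z-c[2])/d[2]
def pt(g,u,v):
    z=g['depth'][int(v),int(u)]
    return g['R'].T@(np.linalg.inv(g['mtx'])@[u,v,1]*z-g['t'])
def proj(g,X):
    p=g['mtx']@(g['R']@np.array(X)+g['t']); return p[:2]/p[2]
E
python3 - <<'E'
from h import *
for n in('top','side'):
    g=get_image(n); save(n+'0.png',g['pixels']); print(n,-g['R'].T@g['t'],g['R'][2],g['mtx'][0,0])
print(r.state())
E
```

```text
top [ 341.64581393  -38.55132228 1147.53429042] [ 0.16669102  0.02507165 -0.98569037] 408.5503870601071
side [ -10.10018045 -639.47991583  988.56705705] [ 0.44657467  0.49231786 -0.74712394] 430.16311664782484
{'time_s': 0.1, 'joint_pos': array([ 1.05328702e+00,  9.18116971e-02,  1.23174815e+00,  1.77450936e-05,
        1.81979408e+00, -5.67371222e-02]), 'dq': array([ 0.00044372, -0.00136947, -0.0032837 ,  0.00019094, -0.00010495,
        0.00097338]), 'joint_torque': array([ 2.78508945e-03, -4.47857022e+01, -4.07569027e+01,  6.99342904e-02,
        2.84374331e-02, -8.50337256e-05]), 'ee_pos': array([266.69165907, 537.22640171, 243.61284909]), 'orientation': array([ 2.28351219e-01,  9.73578423e-01, -8.42150437e-04, -2.57640250e-04]), 'wrist_force': array([-0.21397097,  0.3739608 ,  0.16225783]), 'moment': array([ 0.00448925, -0.04080234, -0.00288829]), 'gripper_force': 0.0, 'grip_width': 87.92992791848377}
```

View pics/top0.png

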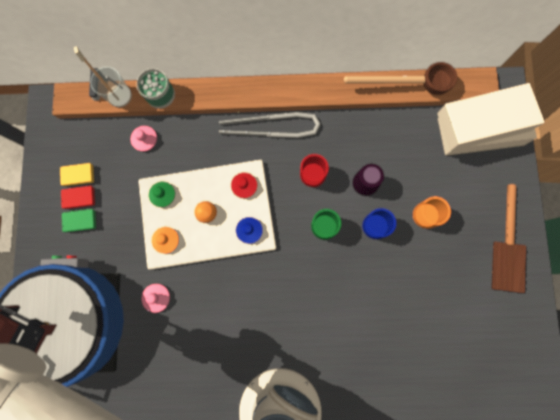

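View pics/side0.png

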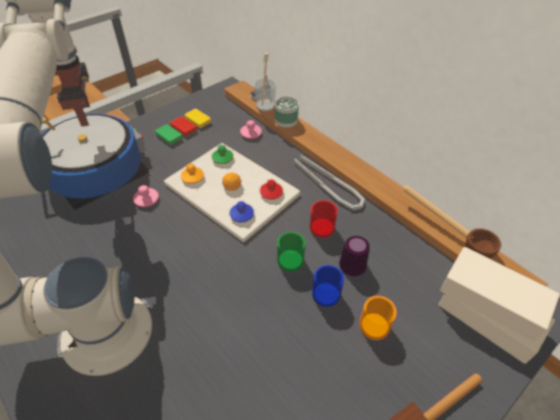

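Top view: lids are at green (162,193), red (244,185), blue (249,230) and amber (165,240). The paperweight dome is at (205,212), and the pink lids at (144,139) and (156,298) are not meant. The jars are red (314,170), green (326,223), blue (379,223) and amber (432,212), with the tumbler at (369,180). Amber candidates are (165,240), which has a flange and knob and so is the lid, and (205,212), a plain dome and so the paperweight. I'll confirm that in a crop while measuring.

```bash
cat > meas.py <<'E'
from h import *
def cloud(g):
    h,w=g['depth'].shape; u,v=np.meshgrid(np.arange(w),np.arange(h)); d=g['depth'].astype(float)
    P=np.stack([u,v,np.ones_like(u)],-1)@np.linalg.inv(g['mtx']).T*d[...,None]
    return (P-g['t'])@g['R']
def mask(g):
    return cv2.cvtColor(g['pixels'],cv2.COLOR_RGB2HSV)
E
python3 - <<'E'
from meas import *
seeds={'top':dict(Lg=(162,193),Lr=(244,185),Lb=(249,230),La=(165,240),W=(205,212),Jr=(314,170),Jg=(326,223),Jb=(379,223),Ja=(432,212),T=(369,180)),
'side':dict(Lg=(222,155),Lr=(271,190),Lb=(241,212),La=(192,174),W=(232,181),Jr=(323,217),Jg=(291,251),Jb=(328,285),Ja=(377,318),T=(355,255))}
for n in seeds:
    g=get_image(n);P=cloud(g);H=mask(g)
    sat=((H[...,1]>120)&(H[...,2]>40)).astype(np.uint8)
    for k,(u,v) in seeds[n].items():
        X0=ray(g,u,v,40); near=np.hypot(P[...,0]-X0[0],P[...,1]-X0[1])<55
        lo,hi=((68,85) if k[0]=='L' else (78,95) if k[0]=='J' else (40,110))
        m=near&(P[...,2]>lo)&(P[...,2]<hi)&(g['depth']>0)
        q=P[m]
        if len(q)<4: print(n,k,'few',len(q));continue
        (c,rad)=cv2.minEnclosingCircle(q[:,:2].astype(np.float32))
        print(n,k,len(q),q.mean(0).round(1),q[:,2].max().round(1),'circ',np.round(c,1),round(rad,1))
    if n=='top': save('crop.png',cv2.resize(g['pixels'][155:275,130:290],None,fx=5,fy=5,interpolation=2))
E
```

```text
top Lg 85 [582.  316.1  71.9] 76.1 circ [583.  316.5] 15.0
top Lr 82 [600.3  85.7  72.1] 77.3 circ [600.7  85.6] 14.7
top Lb 84 [473.7  73.5  71.7] 78.1 circ [473.9  73.2] 14.4
top La 88 [452.5 303.8  72.5] 77.1 circ [452.3 304.2] 15.0
top W 400 [524.3 188.4  57.8] 68.9 circ [526.7 191.2] 31.3
top Jr 199 [ 632.  -111.2   83.1] 87.6 circ [ 632.9 -110. ] 38.2
top Jg 203 [ 481.9 -135.9   83.6] 90.4 circ [ 481.5 -136.1] 38.0
top Jb 202 [ 478.8 -278.1   83.5] 89.7 circ [ 478.7 -279.1] 37.9
top Ja 223 [ 505.2 -421.8   83.4] 90.0 circ [ 505.4 -421.6] 38.4
top T 639 [ 598.3 -255.2   84.1] 96.5 circ [ 602.2 -258. ] 35.7
side Lg 43 [585.6 313.3  72.5] 77.1 circ [584.5 314. ] 14.2
side Lr 51 [603.8  81.7  73. ] 76.5 circ [605.   82.7] 13.8
side Lb 60 [477.1  70.1  72.3] 77.3 circ [476.7  71.3] 15.0
side La 48 [456.3 300.3  72.6] 78.3 circ [455.8 300.7] 14.8
side W 264 [525.7 181.3  56.8] 70.1 circ [529.7 189. ] 32.1
side Jr 185 [ 635.9 -112.3   83.8] 90.0 circ [ 636.6 -110.3] 40.2
side Jg 221 [ 484.5 -138.9   83.4] 89.8 circ [ 486.  -137.4] 39.8
side Jb 249 [ 481.6 -280.5   83.7] 89.1 circ [ 483.7 -280.8] 39.1
side Ja 284 [ 508.8 -423.5   83.7] 89.0 circ [ 509.4 -421.8] 38.8
side T 718 [ 597.7 -267.5   79.9] 99.2 circ [ 606.6 -261.8] 36.0
```

View pics/crop.png

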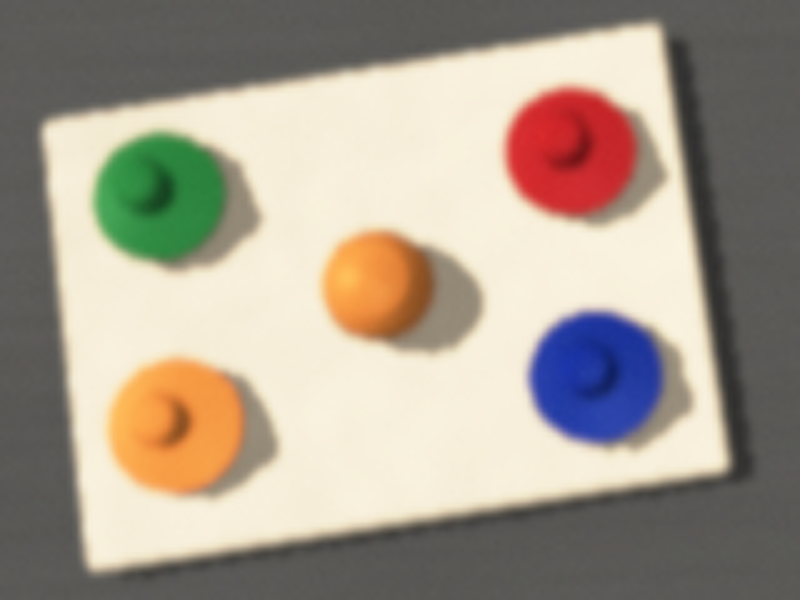

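The crop confirms it: the amber lid has a knob (crop 160,420) and the paperweight is the plain dome (378,285). I'll align the tool with the world axes and go above the blue lid.

>>> {"op": "servo_tool", "data": {"plan": "0 0 0 0 0 -0.1153 -1;0 0 0 0 0 -0.1153 -1;0 0 0 0 0 -0.1153 -1;0 0 0 0 0 -0.1153 -1;-0.0174 -0.0388 0 0 0 0 -1;-0.0174 -0.0388 0 0 0 0 -1;-0.0174 -0.0388 0 0 0 0 -1;-0.0174 -0.0388 0 0 0 0 -1;-0.0174 -0.0388 0 0 0 0 -1;-0.0174 -0.0388 0 0 0 0 -1;-0.0174 -0.0388 0 0 0 0 -1;-0.0174 -0.0388 0 0 0 0 -1;-0.0174 -0.0388 0 0 0 0 -1;-0.0174 -0.0388 0 0 0 0 -1;-0.0174 -0.0388 0 0 0 0 -1;-0.0174 -0.0388 0 0 0 0 -1;0 0 0.03 0 0 0 -1;0 0 0.03 0 0 0 -1;0 0 0.03 0 0 0 -1;0 0 0 0 0 0 -1"}}

```text
time_s: 2.2
ee_pos: [473.5, 71.5, 149.7]
orientation: [0.0, 1.0, -0.0, -0.004]
wrist_force: [-0.1, -0.4, 0.7]
grip_width: 88.3
gripper_force: 0.0
```

>>> {"op": "servo_tool", "data": {"plan": "-0.002 0.001 0.02 0 0 0 -1;0 0 0.02 0 0 0 -1;0 0 0.02 0 0 0 -1;0 0 0.01 0 0 0 -1;0 0 0.005 0 0 0 -1;0 0 0 0 0 0 -1;0 0 0 0 0 0 -1"}}

```text
time_s: 2.9
ee_pos: [478.4, 73.0, 80.9]
orientation: [-0.0, 1.0, 0.0, 0.001]
wrist_force: [0.2, -0.1, -0.4]
grip_width: 87.3
gripper_force: 0.0
```

>>> {"op": "servo_tool", "data": {"plan": "0 0 0 0 0 0 -1"}}

```text
time_s: 3.0
ee_pos: [478.4, 73.0, 80.9]
orientation: [-0.0, 1.0, 0.0, 0.001]
wrist_force: [0.3, -0.4, -0.2]
grip_width: 87.8
gripper_force: 0.0
```

>>> {"op": "servo_tool", "data": {"plan": "0 0 0 0 0 0 -1"}}

```text
time_s: 3.1
ee_pos: [478.2, 72.9, 80.5]
orientation: [-0.0, 1.0, 0.0, 0.001]
wrist_force: [-0.2, -0.1, -0.2]
grip_width: 87.9
gripper_force: 0.0
```

>>> {"op": "servo_tool", "data": {"plan": "0.003 0 0.008 0 0 0 -1;0 0 0.007 0 0 0 -1;0 0 0 0 0 0 -1;0 0 0 0 0 0 -1"}}

```text
time_s: 3.5
ee_pos: [474.4, 72.9, 64.1]
orientation: [-0.0, 1.0, -0.0, -0.001]
wrist_force: [-0.9, 0.8, 0.6]
grip_width: 88.2
gripper_force: 0.0
```

>>> {"op": "servo_tool", "data": {"plan": "0 0 0 0 0 0 0;0 0 0 0 0 0 0;0 0 0 0 0 0 1;0 0 0 0 0 0 1;0 0 0 0 0 0 1;0 0 0 0 0 0 1;0 0 0 0 0 0 1;0 0 0 0 0 0 1"}}

```text
time_s: 4.3
ee_pos: [474.8, 73.0, 64.7]
orientation: [-0.0, 1.0, 0.0, 0.0]
wrist_force: [-0.2, 0.3, -0.3]
grip_width: 29.2
gripper_force: 30.0
```

>>> {"op": "servo_tool", "data": {"plan": "0 0 -0.01 0 0 0 1;0 0 -0.025 0 0 0 1;0 0 -0.035 0 0 0 1;0 0 -0.035 0 0 0 1;0 0 -0.03 0 0 0 1;0 0 -0.01 0 0 0 1;-0.001 -0.015 0 0 0 0 1;-0.001 -0.03 0 0 0 0 1;-0.001 -0.035 0 0 0 0 1;-0.001 -0.035 0 0 0 0 1;-0.001 -0.035 0 0 0 0 1;-0.001 -0.035 0 0 0 0 1;0 -0.035 0 0 0 0 1;0 -0.035 0 0 0 0 1;0 -0.035 0 0 0 0 1;0 -0.03 0 0 0 0 1;0 -0.02 0 0 0 0 1;0 -0.012 0 0 0 0 1;0 0 0 0 0 0 1;0 0 0 0 0 0 1"}}

```text
time_s: 6.3
ee_pos: [480.9, -278.4, 209.1]
orientation: [-0.0, 1.0, 0.001, -0.0]
wrist_force: [0.1, 0.1, -1.1]
grip_width: 29.7
gripper_force: 30.0
```

>>> {"op": "servo_tool", "data": {"plan": "0 -0.001 0.02 0 0 0 1;0 0 0.025 0 0 0 1;0 0 0.015 0 0 0 1;0 0 0.007 0 0 0 1;0 0 0 0 0 0 1;0 0 0 0 0 0 1"}}

```text
time_s: 6.9
ee_pos: [481.3, -280.0, 143.7]
orientation: [-0.0, 1.0, -0.0, 0.001]
wrist_force: [-1.4, -0.3, -1.8]
grip_width: 29.5
gripper_force: 30.0
```

```bash
python3 - <<'E'
from meas import *
print(r.state()['ee_pos'].round(1))
g=get_image('side'); u,v=proj(g,[481,-280,100]).astype(int); save('b1.png',cv2.resize(g['pixels'][v-60:v+60,u-80:u+80],None,fx=5,fy=5))
E
```

```text
[ 481.3 -280.   143.7]
```

View pics/b1.png

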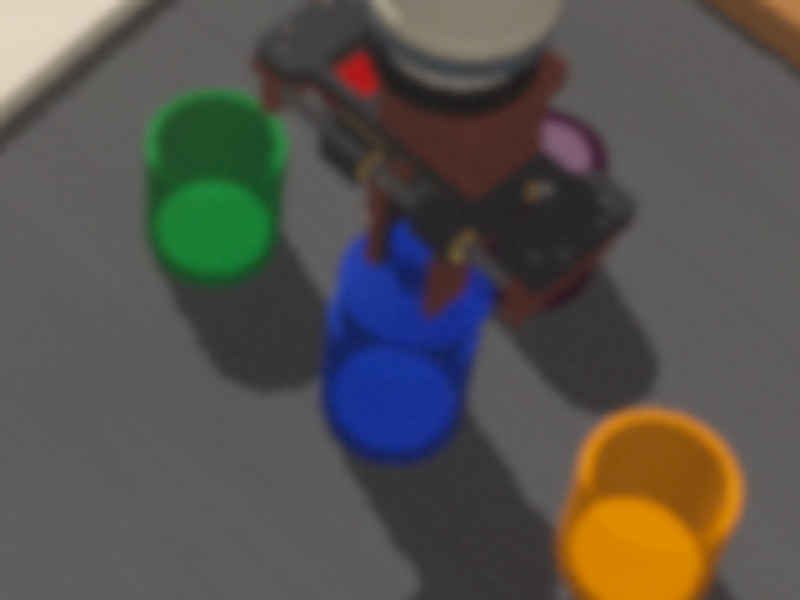

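The blue lid (crop 415,290) hangs centred over the blue jar (395,390), so I'll lower it.

>>> {"op": "servo_tool", "data": {"plan": "0 0 0.008 0 0 0 1;0 0 0.006 0 0 0 1;0 0 0.004 0 0 0 1;0 0 0.003 0 0 0 1;0 0 0 0 0 0 1;0 0 0 0 0 0 1"}}

```text
time_s: 7.55
ee_pos: [480.9, -280.1, 121.6]
orientation: [-0.0, 1.0, 0.0, -0.0]
wrist_force: [-0.4, 1.1, -0.3]
grip_width: 29.2
gripper_force: 30.0
```

>>> {"op": "servo_tool", "data": {"plan": "0 0 0.001 0 0 0 1;0 0 0.001 0 0 0 1;0 0 0 0 0 0 1;0 0 0 0 0 0 1"}}

```text
time_s: 7.95
ee_pos: [480.9, -280.1, 119.7]
orientation: [-0.0, 1.0, 0.0, 0.0]
wrist_force: [0.1, 0.8, -1.3]
grip_width: 29.3
gripper_force: 30.0
```

>>> {"op": "servo_tool", "data": {"plan": "0 0 0.001 0 0 0 1;0 0 0 0 0 0 1;0 0 0 0 0 0 1"}}

```text
time_s: 8.25
ee_pos: [481.1, -280.2, 119.7]
orientation: [-0.0, 1.0, -0.0, 0.0]
wrist_force: [-2.3, 1.5, 5.4]
grip_width: 29.3
gripper_force: 30.0
```

>>> {"op": "servo_tool", "data": {"plan": "0 0 0 0 0 0 0;0 0 0 0 0 0 0;0 0 0 0 0 0 -0.2;0 0 -0.01 0 0 0 -0.2;0 0 -0.03 0 0 0 -0.2;0 0 -0.04 0 0 0 -1;0 0 -0.01 0 0 0 -1;-0.012 0.0364 0 0 0 0 -1;-0.012 0.0364 0 0 0 0 -1;-0.012 0.0364 0 0 0 0 -1;-0.012 0.0364 0 0 0 0 -1;-0.012 0.0364 0 0 0 0 -1;-0.012 0.0364 0 0 0 0 -1;-0.012 0.0364 0 0 0 0 -1;-0.012 0.0364 0 0 0 0 -1;-0.012 0.0364 0 0 0 0 -1;-0.012 0.0364 0 0 0 0 -1;0 0 0.03 0 0 0 -1;0 0 0.03 0 0 0 -1;0 0 0.01 0 0 0 -1"}}

```text
time_s: 10.25
ee_pos: [599.2, 84.3, 134.3]
orientation: [-0.001, 1.0, -0.0, -0.003]
wrist_force: [-0.2, 0.6, -1.2]
grip_width: 87.8
gripper_force: 0.0
```

>>> {"op": "servo_tool", "data": {"plan": "0 0 0 0 0 0 -1;0 0 0 0 0 0 -1"}}

```text
time_s: 10.45
ee_pos: [601.2, 83.7, 139.9]
orientation: [0.0, 1.0, 0.0, 0.001]
wrist_force: [0.5, -1.1, 0.3]
grip_width: 88.2
gripper_force: 0.0
```

```bash
python3 - <<'E'
from meas import *
g=get_image('side'); u,v=proj(g,[481,-280,100]).astype(int); save('b2.png',cv2.resize(g['pixels'][v-60:v+60,u-80:u+80],None,fx=5,fy=5))
P=cloud(g)
m=(np.hypot(P[...,0]-481,P[...,1]+280)<50)&(P[...,2]>124); print(P[m].mean(0),P[m][:,2].max(),m.sum())
E
```

```text
[ 483.0902038  -282.78172057  127.49072853] 131.36490873034333 94
```

View pics/b2.png

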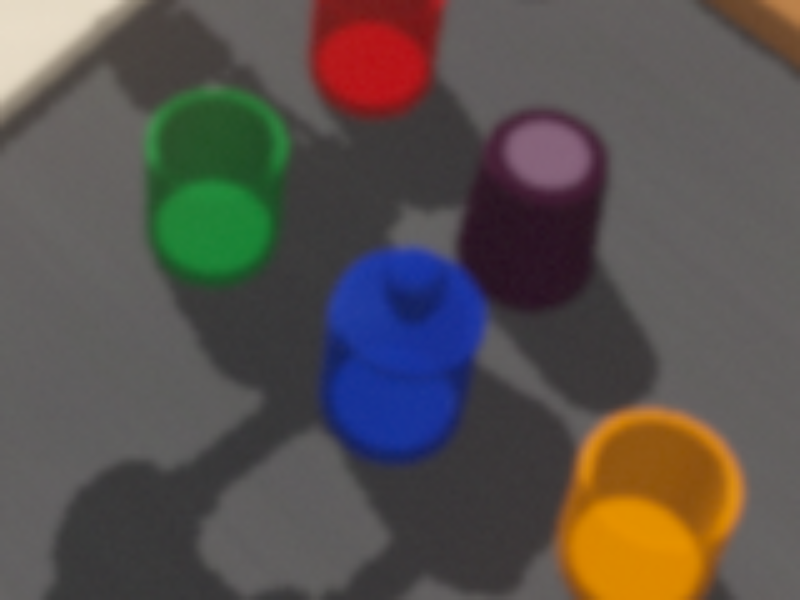

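The blue lid sits level on its jar: flange at crop (407,310), knob at (415,285), knob top at about 129 mm as expected. Now red.

>>> {"op": "servo_tool", "data": {"plan": "-0.002 0 0.02 0 0 0 -1;0 0 0.02 0 0 0 -1;0 0 0.015 0 0 0 -1;0 0 0.01 0 0 0 -1;0 0 0.005 0 0 0 -1;0 0 0 0 0 0 -1;0 0 0 0 0 0 -1;0 0 0 0 0 0 -1"}}

```text
time_s: 11.3
ee_pos: [603.3, 84.0, 69.8]
orientation: [-0.0, 1.0, 0.0, 0.001]
wrist_force: [0.1, -0.0, -0.0]
grip_width: 88.1
gripper_force: 0.0
```

>>> {"op": "servo_tool", "data": {"plan": "0 0 0.005 0 0 0 -1;0 0 0 0 0 0 -0.3;0 0 0 0 0 0 0;0 0 0 0 0 0 0;0 0 0 0 0 0 1;0 0 0 0 0 0 1;0 0 0 0 0 0 1;0 0 0 0 0 0 1;0 0 0 0 0 0 1;0 0 0 0 0 0 1"}}

```text
time_s: 12.3
ee_pos: [602.8, 84.1, 63.7]
orientation: [-0.0, 1.0, 0.0, 0.0]
wrist_force: [-0.4, 0.9, -0.6]
grip_width: 29.6
gripper_force: 30.0
```

>>> {"op": "servo_tool", "data": {"plan": "0 0 -0.01 0 0 0 1;0 0 -0.025 0 0 0 1;0 0 -0.03 0 0 0 1;0 0 -0.03 0 0 0 1;0 0 -0.01 0 0 0 1;-0.003 -0.015 0 0 0 0 1;-0.005 -0.03 0 0 0 0 1;-0.006 -0.035 0 0 0 0 1;-0.006 -0.035 0 0 0 0 1;-0.006 -0.035 0 0 0 0 1;-0.004 -0.025 0 0 0 0 1;-0.002 -0.014 0 0 0 0 1;0 -0.005 0 0 0 0 1;0 0 0 0 0 0 1;0 0 0 0 0 0 1;0 0 0.012 0 0 0 1;0 0 0.012 0 0 0 1;0 0 0 0 0 0 1;0 0 0 0 0 0 1;0 0 0 0 0 0 1"}}

```text
time_s: 14.3
ee_pos: [635.0, -109.8, 144.9]
orientation: [-0.0, 1.0, -0.0, 0.0]
wrist_force: [0.2, -1.1, -1.8]
grip_width: 29.4
gripper_force: 30.0
```

>>> {"op": "servo_tool", "data": {"plan": "0 0 0.008 0 0 0 1;0 0 0.007 0 0 0 1;0 0 0.005 0 0 0 1;0 0 0.004 0 0 0 1;0 0 0 0 0 0 1;0 0 0 0 0 0 1;0 0 0 0 0 0 1"}}

```text
time_s: 15.0
ee_pos: [635.0, -110.1, 121.1]
orientation: [-0.0, 1.0, -0.0, 0.0]
wrist_force: [0.4, -0.1, -1.8]
grip_width: 29.3
gripper_force: 30.0
```

>>> {"op": "servo_tool", "data": {"plan": "0 0 0.001 0 0 0 1;0 0 0.001 0 0 0 1;0 0 0 0 0 0 1;0 0 0 0 0 0 1"}}

```text
time_s: 15.4
ee_pos: [634.9, -110.0, 118.7]
orientation: [-0.0, 1.0, -0.0, 0.0]
wrist_force: [0.8, 0.2, -1.4]
grip_width: 29.4
gripper_force: 30.0
```

>>> {"op": "servo_tool", "data": {"plan": "0 0 0.001 0 0 0 1;0 0 0 0 0 0 1;0 0 0 0 0 0 1"}}

```text
time_s: 15.7
ee_pos: [635.0, -110.0, 118.7]
orientation: [-0.0, 1.0, -0.0, 0.001]
wrist_force: [-2.4, 0.9, 5.6]
grip_width: 29.4
gripper_force: 30.0
```

>>> {"op": "servo_tool", "data": {"plan": "0 0 0 0 0 0 0;0 0 0 0 0 0 0;0 0 0 0 0 0 -0.2;0 0 -0.01 0 0 0 -0.2;0 0 -0.03 0 0 0 -0.2;0 0 -0.04 0 0 0 -1;0.004 0.03 0 0 0 0 -1;0.005 0.0395 0 0 0 0 -1;0.005 0.0395 0 0 0 0 -1;0.005 0.0395 0 0 0 0 -1;0.005 0.0395 0 0 0 0 -1;0.005 0.0395 0 0 0 0 -1;0.005 0.0395 0 0 0 0 -1;0.005 0.0395 0 0 0 0 -1;0.005 0.0395 0 0 0 0 -1;0.005 0.0395 0 0 0 0 -1;0.002 0.0395 0 0 0 0 -1;0 0 0.03 0 0 0 -1;0 0 0.03 0 0 0 -1;0 0 0 0 0 0 -1"}}

```text
time_s: 17.7
ee_pos: [581.6, 314.6, 132.4]
orientation: [-0.001, 1.0, -0.002, -0.004]
wrist_force: [-0.2, -0.3, -0.3]
grip_width: 88.1
gripper_force: 0.0
```

>>> {"op": "servo_tool", "data": {"plan": "0 0 0 0 0 0 -1;0 0 0 0 0 0 -1"}}

```text
time_s: 17.9
ee_pos: [584.6, 315.0, 140.4]
orientation: [0.0, 1.0, 0.001, 0.002]
wrist_force: [0.8, 0.1, 0.6]
grip_width: 87.9
gripper_force: 0.0
```

```bash
python3 - <<'E'
from meas import *
g=get_image('side'); u,v=proj(g,[635,-110,100]).astype(int); save('r2.png',cv2.resize(g['pixels'][v-60:v+60,u-80:u+80],None,fx=5,fy=5))
P=cloud(g)
m=(np.hypot(P[...,0]-635,P[...,1]+110)<50)&(P[...,2]>124); print(P[m].mean(0),P[m][:,2].max(),m.sum())
E
```

```text
[ 635.76376561 -112.76734568  128.14015583] 132.15848732380775 61
```

View pics/r2.png

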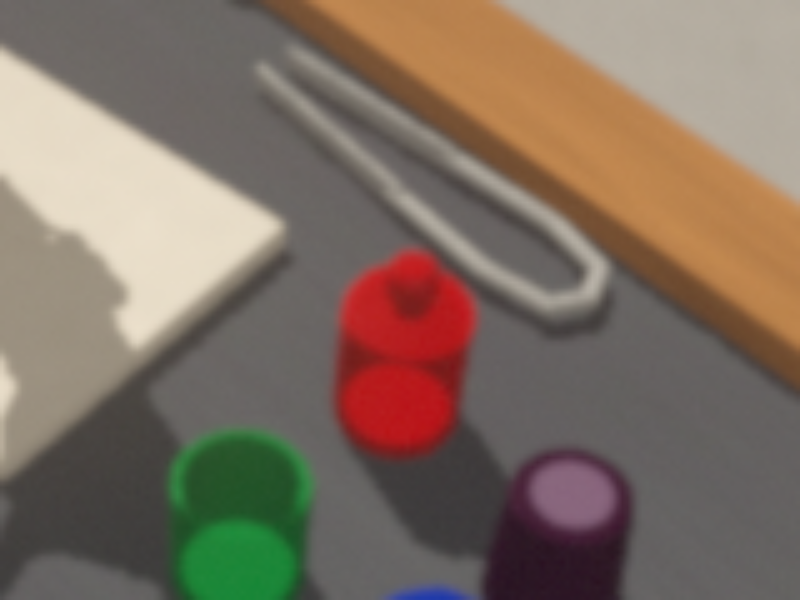

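The red lid is level and home (crop 408,310). Next is the green lid. The one I'm reaching for is emerald, on the board at top-view (162,193); the pink lid at (144,139) is off the board.

>>> {"op": "servo_tool", "data": {"plan": "0.001 0 0.02 0 0 0 -1;0 0 0.02 0 0 0 -1;0 0 0.015 0 0 0 -1;0 0 0.01 0 0 0 -1;0 0 0.005 0 0 0 -1;0 0 0 0 0 0 -1;0 0 0 0 0 0 -1;0 0 0 0 0 0 -1"}}

```text
time_s: 18.75
ee_pos: [583.2, 315.2, 68.8]
orientation: [-0.0, 1.0, 0.0, 0.001]
wrist_force: [0.1, 0.4, 0.6]
grip_width: 87.6
gripper_force: 0.0
```

>>> {"op": "servo_tool", "data": {"plan": "0 0 0.004 0 0 0 -1;0 0 0 0 0 0 -0.3;0 0 0 0 0 0 0;0 0 0 0 0 0 0;0 0 0 0 0 0 1;0 0 0 0 0 0 1;0 0 0 0 0 0 1;0 0 0 0 0 0 1;0 0 0 0 0 0 1;0 0 0 0 0 0 1"}}

```text
time_s: 19.75
ee_pos: [582.7, 315.1, 63.7]
orientation: [-0.0, 1.0, 0.0, 0.0]
wrist_force: [0.3, 1.4, -0.3]
grip_width: 29.7
gripper_force: 30.0
```

>>> {"op": "servo_tool", "data": {"plan": "0 0 -0.01 0 0 0 1;0 0 -0.025 0 0 0 1;0 0 -0.035 0 0 0 1;0 0 -0.035 0 0 0 1;0.003 -0.015 0 0 0 0 1;0.006 -0.03 0 0 0 0 1;0.008 -0.035 0 0 0 0 1;0.008 -0.035 0 0 0 0 1;0.008 -0.035 0 0 0 0 1;0.008 -0.035 0 0 0 0 1;0.008 -0.035 0 0 0 0 1;0.008 -0.035 0 0 0 0 1;0.008 -0.035 0 0 0 0 1;0.008 -0.035 0 0 0 0 1;0.008 -0.035 0 0 0 0 1;0.008 -0.035 0 0 0 0 1;0.006 -0.025 0 0 0 0 1;0.003 -0.017 0 0 0 0 1;0.002 -0.01 0 0 0 0 1;0 -0.005 0 0 0 0 1"}}

```text
time_s: 21.75
ee_pos: [482.7, -137.8, 169.0]
orientation: [0.0, 1.0, -0.0, 0.0]
wrist_force: [-0.6, 0.3, -1.0]
grip_width: 29.9
gripper_force: 30.0
```

>>> {"op": "servo_tool", "data": {"plan": "0 0 0 0 0 0 1;0 0 0.012 0 0 0 1;0 0 0.012 0 0 0 1;0 0 0 0 0 0 1;0 0 0 0 0 0 1;0 0 0 0 0 0 1"}}

```text
time_s: 22.35
ee_pos: [483.0, -136.9, 144.8]
orientation: [-0.0, 1.0, -0.0, 0.0]
wrist_force: [0.1, -0.3, -2.1]
grip_width: 29.5
gripper_force: 30.0
```

>>> {"op": "servo_tool", "data": {"plan": "0 0 0.008 0 0 0 1;0 0 0.007 0 0 0 1;0 0 0.005 0 0 0 1;0 0 0.005 0 0 0 1;0 0 0.001 0 0 0 1;0 0 0 0 0 0 1;0 0 0 0 0 0 1"}}

```text
time_s: 23.05
ee_pos: [482.9, -137.2, 118.7]
orientation: [-0.0, 1.0, -0.0, 0.0]
wrist_force: [-0.2, 0.0, -1.4]
grip_width: 29.5
gripper_force: 30.0
```

>>> {"op": "servo_tool", "data": {"plan": "0 0 0.001 0 0 0 1;0 0 0 0 0 0 1;0 0 0 0 0 0 1"}}

```text
time_s: 23.35
ee_pos: [483.1, -137.2, 118.3]
orientation: [-0.0, 1.0, -0.0, 0.0]
wrist_force: [-0.2, 0.2, 3.0]
grip_width: 29.7
gripper_force: 30.0
```

>>> {"op": "servo_tool", "data": {"plan": "0 0 0 0 0 0 0;0 0 0 0 0 0 0;0 0 0 0 0 0 -0.2;0 0 -0.01 0 0 0 -0.2;0 0 -0.03 0 0 0 -0.2;0 0 -0.04 0 0 0 -1;0.0025 0.0367 0 0 0 0 -1;0.0025 0.0367 0 0 0 0 -1;0.0025 0.0367 0 0 0 0 -1;0.0025 0.0367 0 0 0 0 -1;0.0025 0.0367 0 0 0 0 -1;0.0025 0.0367 0 0 0 0 -1;0.0025 0.0367 0 0 0 0 -1;0.0025 0.0367 0 0 0 0 -1;0.0025 0.0367 0 0 0 0 -1;0.0025 0.0367 0 0 0 0 -1;0.0025 0.0367 0 0 0 0 -1;0.0025 0.0367 0 0 0 0 -1;0 0 0.03 0 0 0 -1;0 0 0.03 0 0 0 -1"}}

```text
time_s: 25.35
ee_pos: [453.0, 305.0, 138.6]
orientation: [-0.001, 1.0, 0.001, 0.001]
wrist_force: [-0.7, -0.1, 0.6]
grip_width: 88.0
gripper_force: 0.0
```

>>> {"op": "servo_tool", "data": {"plan": "0 0 0 0 0 0 -1;0 0 0 0 0 0 -1;0 0 0 0 0 0 -1"}}

```text
time_s: 25.65
ee_pos: [453.5, 303.5, 140.1]
orientation: [0.0, 1.0, 0.001, 0.001]
wrist_force: [-0.0, -0.2, 0.1]
grip_width: 87.8
gripper_force: 0.0
```

```bash
python3 - <<'E'
from meas import *
g=get_image('side'); u,v=proj(g,[484,-137,100]).astype(int); save('g2.png',cv2.resize(g['pixels'][v-60:v+60,u-80:u+80],None,fx=5,fy=5))
P=cloud(g)
m=(np.hypot(P[...,0]-484,P[...,1]+137)<50)&(P[...,2]>124); print(P[m].mean(0),P[m][:,2].max(),m.sum())
E
```

```text
[ 485.74712508 -140.07778915  127.67581729] 133.53445984494988 76
```

View pics/g2.png

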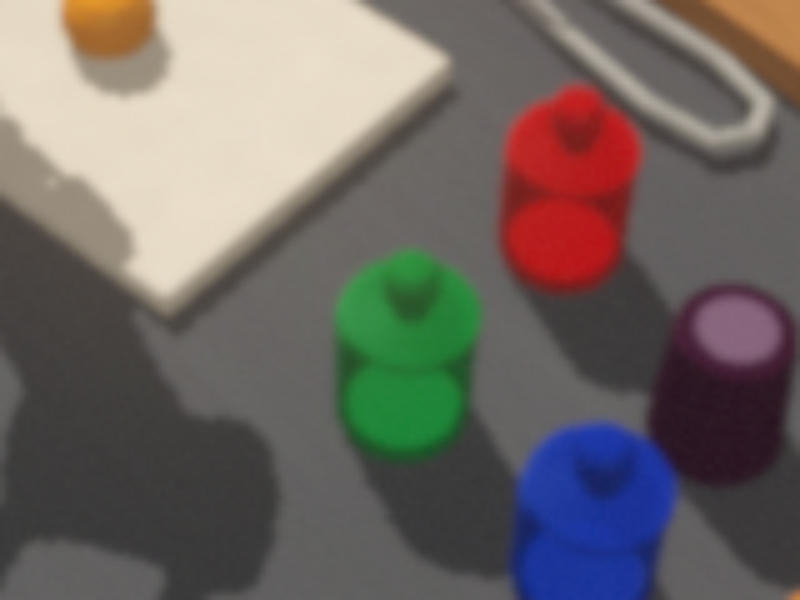

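The green lid is home and level (crop 408,310). Amber is last; its lid is the knobbed one at top-view (165,240).

>>> {"op": "servo_tool", "data": {"plan": "-0.001 -0.001 0.02 0 0 0 -1;0 0 0.02 0 0 0 -1;0 0 0.015 0 0 0 -1;0 0 0.01 0 0 0 -1;0 0 0.005 0 0 0 -1;0 0 0 0 0 0 -1;0 0 0 0 0 0 -1;0 0 0 0 0 0 -1"}}

```text
time_s: 26.5
ee_pos: [454.2, 302.6, 68.7]
orientation: [-0.0, 1.0, 0.0, 0.001]
wrist_force: [0.4, -0.0, 0.3]
grip_width: 87.7
gripper_force: 0.0
```

>>> {"op": "servo_tool", "data": {"plan": "0 0 0.004 0 0 0 -1;0 0 0 0 0 0 -0.3;0 0 0 0 0 0 0;0 0 0 0 0 0 0;0 0 0 0 0 0 1;0 0 0 0 0 0 1;0 0 0 0 0 0 1;0 0 0 0 0 0 1;0 0 0 0 0 0 1;0 0 0 0 0 0 1"}}

```text
time_s: 27.5
ee_pos: [453.7, 302.5, 63.7]
orientation: [-0.0, 1.0, 0.0, 0.0]
wrist_force: [0.2, 0.4, -1.1]
grip_width: 29.5
gripper_force: 30.0
```

>>> {"op": "servo_tool", "data": {"plan": "0 0 -0.01 0 0 0 1;0 0 -0.025 0 0 0 1;0 0 -0.035 0 0 0 1;0 0 -0.035 0 0 0 1;0 0 -0.03 0 0 0 1;0 0 -0.01 0 0 0 1;-0.0025 -0.015 0 0 0 0 1;-0.0025 -0.03 0 0 0 0 1;-0.0025 -0.035 0 0 0 0 1;-0.0025 -0.035 0 0 0 0 1;-0.0025 -0.035 0 0 0 0 1;-0.0025 -0.035 0 0 0 0 1;-0.0025 -0.035 0 0 0 0 1;-0.0025 -0.035 0 0 0 0 1;-0.0025 -0.035 0 0 0 0 1;-0.0025 -0.035 0 0 0 0 1;-0.0025 -0.035 0 0 0 0 1;-0.0025 -0.035 0 0 0 0 1;-0.0025 -0.035 0 0 0 0 1;-0.0025 -0.035 0 0 0 0 1"}}

```text
time_s: 29.5
ee_pos: [487.3, -164.7, 205.8]
orientation: [0.0, 1.0, 0.001, -0.002]
wrist_force: [0.7, 0.2, -1.5]
grip_width: 29.5
gripper_force: 30.0
```

>>> {"op": "servo_tool", "data": {"plan": "-0.0025 -0.035 0 0 0 0 1;-0.0025 -0.035 0 0 0 0 1;-0.0025 -0.035 0 0 0 0 1;-0.0025 -0.035 0 0 0 0 1;-0.0025 -0.035 0 0 0 0 1;-0.0025 -0.035 0 0 0 0 1;-0.0025 -0.025 0 0 0 0 1;-0.001 -0.015 0 0 0 0 1;0 -0.009 0 0 0 0 1;0 0 0 0 0 0 1;0 0 0 0 0 0 1;0 0 0.02 0 0 0 1;0 0 0.025 0 0 0 1;0 0 0.014 0 0 0 1;0 0 0.005 0 0 0 1;0 0 0 0 0 0 1;0 0 0 0 0 0 1;0 0 0 0 0 0 1"}}

```text
time_s: 31.3
ee_pos: [508.0, -422.0, 146.4]
orientation: [-0.0, 1.0, -0.001, 0.001]
wrist_force: [0.4, -0.7, -2.1]
grip_width: 29.5
gripper_force: 30.0
```

>>> {"op": "servo_tool", "data": {"plan": "0 0 0.01 0 0 0 1;0 0 0.007 0 0 0 1;0 0 0.005 0 0 0 1;0 0 0.004 0 0 0 1;0 0 0.001 0 0 0 1;0 0 0 0 0 0 1;0 0 0 0 0 0 1"}}

```text
time_s: 32.0
ee_pos: [507.5, -421.5, 118.6]
orientation: [-0.0, 1.0, 0.0, 0.0]
wrist_force: [-2.5, 3.6, 6.0]
grip_width: 29.5
gripper_force: 30.0
```

>>> {"op": "servo_tool", "data": {"plan": "0 0 0.001 0 0 0 1;0 0 0 0 0 0 1;0 0 0 0 0 0 1"}}

```text
time_s: 32.3
ee_pos: [507.6, -421.5, 118.6]
orientation: [-0.0, 1.0, -0.0, 0.0]
wrist_force: [-3.9, 3.9, 8.7]
grip_width: 29.2
gripper_force: 30.0
```

>>> {"op": "servo_tool", "data": {"plan": "0 0 -0.001 0 0 0 1;0 0 0 0 0 0 0;0 0 0 0 0 0 0;0 0 0 0 0 0 -0.2;0 0 -0.01 0 0 0 -0.2;0 0 -0.03 0 0 0 -0.2;0 0 -0.04 0 0 0 -1;0 0 -0.03 0 0 0 -1;0 0.04 -0.02 0 0 0 -1;0 0.04 0 0 0 0 -1;0 0.04 0 0 0 0 -1;0 0.04 0 0 0 0 -1;0 0.04 0 0 0 0 -1;0 0.04 0 0 0 0 -1;0 0.04 0 0 0 0 -1;0 0.04 0 0 0 0 -1;0 0.04 0 0 0 0 -1;0 0.04 0 0 0 0 -1;0 0.04 0 0 0 0 -1;0 0.04 0 0 0 0 -1"}}

```text
time_s: 34.3
ee_pos: [507.1, 59.9, 248.6]
orientation: [-0.0, 1.0, -0.0, 0.001]
wrist_force: [0.8, 0.3, -0.6]
grip_width: 88.2
gripper_force: 0.0
```

>>> {"op": "servo_tool", "data": {"plan": "0 0.04 0 0 0 0 -1;0 0.04 0 0 0 0 -1;0 0.04 0 0 0 0 -1;0 0.04 0 0 0 0 -1;0 0 0 0 0 0 -1;0 0 0 0 0 0 -1;0 0 0 0 0 0 -1"}}

```text
time_s: 35.0
ee_pos: [507.4, 217.5, 248.1]
orientation: [0.0, 1.0, -0.0, 0.0]
wrist_force: [-0.3, -0.9, -0.1]
grip_width: 87.9
gripper_force: 0.0
```

```bash
python3 - <<'E'
from meas import *
print(r.state()['ee_pos'])
J=dict(r=(635,-110),g=(484,-137),b=(481,-280),a=(507.5,-421.7))
for n in('top','side'):
    g=get_image(n);P=cloud(g)
    for k,c in J.items():
        d=np.hypot(P[...,0]-c[0],P[...,1]-c[1])<50
        m=d&(P[...,2]>122)&(P[...,2]<140); f=d&(P[...,2]>86)&(P[...,2]<97); q=P[f]
        A=np.c_[q[:,:2]-c,np.ones(len(q))]; s=np.linalg.lstsq(A,q[:,2],rcond=None)[0]
        print(n,k,P[m].mean(0).round(1),'flange',cv2.minEnclosingCircle(q[:,:2].astype(np.float32)),'z',q[:,2].mean().round(1),'slope',s[:2].round(3))
    if n=='side': save('end.png',cv2.resize(g['pixels'][160:360,240:440],None,fx=3,fy=3))
E
```

```text
[507.40526769 217.47343528 248.07878245]
top r [ 632.5 -109.9  126.4] flange ((632.894775390625, -110.84884643554688), 38.1730842590332) z 90.5 slope [-0.001 -0.   ]
top g [ 482.5 -136.8  126.6] flange ((481.9781494140625, -137.0628662109375), 38.30958557128906) z 90.7 slope [-0.001 -0.007]
top b [ 479.8 -279.7  126.6] flange ((480.01806640625, -280.36767578125), 37.91547775268555) z 90.6 slope [-0.006  0.001]
top a [ 506.5 -420.2  126.6] flange ((507.1560363769531, -421.5173645019531), 38.473846435546875) z 90.7 slope [0.003 0.004]
side r [ 635.6 -113.2  127.3] flange ((637.1202392578125, -111.91570281982422), 39.11799240112305) z 91.8 slope [0.009 0.005]
side g [ 485.  -140.1  127.4] flange ((487.48223876953125, -138.26220703125), 39.73865509033203) z 91.6 slope [0.006 0.   ]
side b [ 482.8 -282.8  127.2] flange ((484.6870422363281, -281.273681640625), 39.029457092285156) z 91.6 slope [0.013 0.003]
side a [ 508.8 -423.3  127.4] flange ((510.9282531738281, -421.2562255859375), 38.96097183227539) z 91.6 slope [0.01  0.009]
```

View pics/end.png

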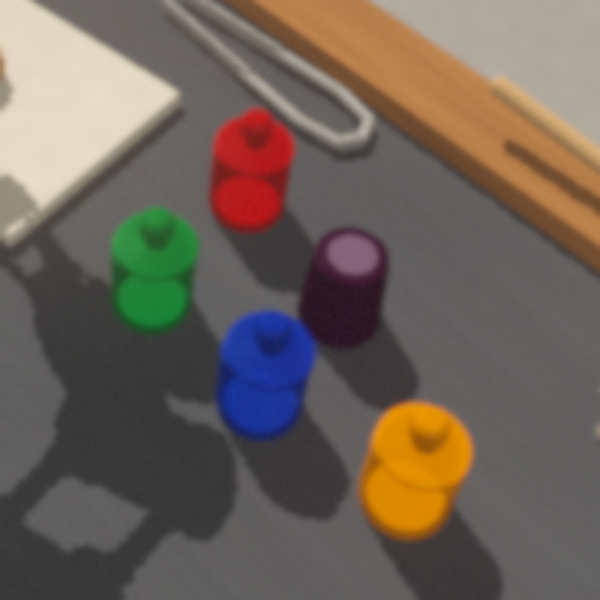

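All four lids are flat (flange tops at about 91 mm, slopes under 0.014) and centred on their own jars: crop red (253,145), green (155,245), blue (268,350), amber (420,445). The arm is clear, so I'm handing in.

```bash
python3 -c "
from workcell import r
print(r.finish_job())"
```

```text
the job is handed in; nothing more can be done
None
```

All four lids are fitted flat on the jars of their own colour, and the job was handed in at about 35 s; the paperweight and tumbler were not touched, and the judge's verdict was not shown.

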